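Shut the slide hybridiser's lid and start its run with the green key

TASK

The slide hybridiser on the bench is loaded and ready. With closed fingertips gently push its open lid down until it is fully shut, then lightly press the green start key of its keypad all the way in, let it spring back, and withdraw clear of the unit. Do not start it with the lid open, do not press the red key or the two grey keys, and leave the bottle, pot, cassette and forceps around it where they are; nothing is to be gripped or lifted.

Things in the scene. Friction and masses are not known exactly. Their poses are not given: they have to be found in the camera images.
- unit: slide hybridiser, white instrument 165 (x) x 310 (y) x 90 mm, fixed to the bench; front faces its -x, origin mid-underside. Left part (+y): hinged lid over a black plate of slides. Right part: dark sloped panel, display at the rear, four square keys 48 mm apart front to back, 50 mm left to right: rear row red (left), green (right), front row grey; key tops 77 to 84 mm above the bench
- lid (a joint): angle of the lid: 0 shut (on the rubber gasket of the chamber rim, which gives 2 to 3 mm under 10 N at the front edge, to about -0.02), grows as it opens; starts somewhere between 0.55 and 0.95. A friction hinge holds the lid wherever it is left; about 2 to 4 N near its front edge moves it down, and it does not drop by itself
- lid_hinge (a point): middle of the lid's level hinge axis (along the unit's y, at the rear of the chamber, 66 mm above the bench). The frame turns with the lid: x along the lid to the rear (the lid reaches 148 mm towards -x), z out of its outer face; when shut its axes are the unit's. Lid: white frame with clear window, 190 mm wide (y), 22 mm thick, flat outer face at z = 22 mm
- lid_push (a point): point on the outer face of the lid, on its middle line, 125 mm from the hinge axis and 23 mm behind its front edge, axes as lid_hinge; 88 mm above the bench when the lid is shut
- key_start (a joint): travel of the green key: 0 up, 0.006 m fully in (hard stop); a spring pushes it back up, 0.5 N at first touch and 5 N fully in; it moves square to the sloped panel
- key_start_top (a point): middle of the top face of the green start key: 25 x 25 mm cap with a white triangle, standing 10 mm above the panel, which slopes down towards the front by 0.12 rad (x of this point runs up the panel, y to the unit's left, z out of the panel)
- key_stop_top (a point): middle of the top face of the red stop key: 25 x 25 mm cap with a white square, standing 10 mm above the panel, which slopes down towards the front by 0.12 rad (x of this point runs up the panel, y to the unit's left, z out of the panel)
- key_up_top (a point): middle of the top face of the right grey key: 25 x 25 mm cap with a dark chevron, standing 10 mm above the panel, which slopes down towards the front by 0.12 rad (x of this point runs up the panel, y to the unit's left, z out of the panel)
- key_down_top (a point): middle of the top face of the left grey key: 25 x 25 mm cap with a dark chevron, standing 10 mm above the panel, which slopes down towards the front by 0.12 rad (x of this point runs up the panel, y to the unit's left, z out of the panel)
- key_stop (a joint): travel of the red key, as the green one; not to be pressed
- key_up (a joint): travel of the right grey key, as the green one; not to be pressed
- key_down (a joint): travel of the left grey key, as the green one; not to be pressed
- dropper_bottle: loose amber dropper bottle with a black bulb, 28 mm across, 94 mm high, standing to the right of the unit; origin in the middle of its underside
- pot_small: loose white pot with a green screw cap, 48 mm across, 52 mm high, to the left of the unit; origin in the middle of its underside
- cassette_f: loose green tissue cassette, 44 x 49 x 7 mm, lying flat to the left of the unit; origin in the middle of its underside
- forceps_a: loose steel forceps, 118 mm long, 13 mm wide, 9 mm high, lying to the right of the unit; origin in the middle of its underside

How it is judged:
On the way, in this order (a step that is already met when the one before it is completed fails the run):
1. the lid is shut (value of joint lid below 0.03 rad), for 0.2 s.
2. the green start key is pressed in with the lid shut (value of joint key_start above 0.0035 m and value of joint lid below 0.03 rad), for 0.05 s.
3. the green key has sprung back (value of joint key_start below 0.0008 m), for 0.1 s.
At the end, for the whole second after the job is handed in: The lid is shut (within 0.03 rad), all four keys are up (within 0.8 mm), the bottle, pot, cassette and forceps are within 15 mm of where they stood (value of joint lid below 0.03 rad and value of joint each of key_start, key_stop, key_up, key_down below 0.0008 m and distance of each of dropper_bottle, pot_small, cassette_f, forceps_a from where it was at the start of the episode below 0.015 m); the robot touches nothing.
It fails at once if the red key or a grey key is pressed (more than 2 mm) (value of joint any of key_stop, key_up, key_down above 0.002 m).
It fails at once if the green key is pressed (more than 2 mm) while the lid is open (value of joint key_start above 0.002 m and value of joint lid above 0.05 rad).
It fails at once if the lid is slammed (faster than 2 rad/s) or lifted further open (past 1.1 rad) (velocity of joint lid below -2 rad/s or value of joint lid above 1.1 rad).
It fails at once if the fingers press the lid or the green key with more than 40 N (contact force between the fingers and lid above 40 N or contact force between the fingers and key_start above 40 N).
It fails at once if the bottle, pot, cassette or forceps is shoved, lifted or carried (more than 15 mm) (distance of any of dropper_bottle, pot_small, cassette_f, forceps_a from where it was at the start of the episode above 0.015 m).
It also fails if it takes over 40 s, if anything falls off the work surface, if the arm or the gripper's body presses on something with over 40 N, if the wrist force passes 120 N, or if a joint passes its speed limit or range.

ROBOT

A 7-joint arm with a two-finger parallel gripper is mounted at the origin on a cart in front of the work surface, level with it; the furniture and walls round the work are solid. World frame = base frame: x ahead of the robot, y to its left, z up, the work surface at z = 0. Lengths are in m, angles in rad, forces in N, time in s.
With the tool pointing down it reaches from about 0.4 to 0.875 m from the base axis. Payload 19.3 kg.
Tool frame: the origin (TCP) lies at the very end of the fingers, on their centre line; the grasp point (between the pads) lies r.pinch_z behind it (r.pinch_z is the distance from the TCP to the grasp point, in m); z points along the fingers, y is the line along which they close (so a half turn about z gives the same grasp; the last joint's range is limited). The gripper opens to 85 mm and grips with 20 to 120 N. Pads are 22 mm wide; open, the fingers measure 114 mm over their backs; the gripper's body (76 mm by 85 mm) begins 54 mm behind the grasp point. The pads swing forward as they close: fully open they stand 13 mm farther back than shut.
Start: joints at [-1.376, 0.521, -0.036, 1.599, 0.021, 1.021, -0.113], TCP at [0.164, 0.603, 0.231] pointing down, gripper open.
Joint ranges: [-2.91, 2.91], [-0.3, 2.13], [-1.5, 1.42], [0.17, 2.43], [-1.26, 4.41], [0.16, 1.93], [-2.52, 2.52]. Speed limits (rad/s): [1.89, 1.89, 2.39, 2.39, 3.01, 3.01, 3.01].

INTERFACE

Orientations are given as a unit quaternion [x, y, z, w].
In Python, from plant import r, gripper_open, close_gripper, solver, status, vision, workorder gives the robot as it stands. Calls block until the motion is done:
- r.movep(position, orientation): joint-space move of the TCP to a pose.
- r.move_linear(position, frame=None, feed=0.15, threshold=None): straight line of the TCP; frame=None keeps the orientation; feed is the mean speed in m/s. With threshold (N) it stops when the force on the tool has changed by that much, and returns True; else False.
- r.movej(angles): joint-space move.
- gripper_open() and close_gripper(squeeze=None): open the fingers fully, or close them until they stop; squeeze is the grip in N (None keeps the last).
- r.pause(seconds).
- solver.solve_ik(position, orientation): joint angles nearest the present ones, or None.
- status.get_obs(): the state.
- vision.camera(name): name is "scene" or "top" or "wrist"; returns (picture, depth): 400x640x3 uint8, red, green, blue; 400x640 float32, m along the optical axis (not along the pixel's ray), 0 where there is no reading.
- vision.get_calibration(name): a dict with "camera_matrix" (3x3 intrinsics, pixels), "R" (3x3) and "t" (3): a world point X has camera coordinates R X + t; the wrist camera has in their place "hand_eye" (4x4, takes a point from camera to tool coordinates, whose origin is the TCP and whose axes are the flange's). Camera axes: x right, y down, z forward; pixel columns grow to the right and rows downward; lengths in m; the calibration is good to about 2 mm. A picture is of the moment at which its call begins: read the wrist's pose just before it. get_calibration takes no time and is no camera call.
A pose or a line that the arm cannot do raises r.IKError and nothing moves.
- workorder.finish_job(): hands the job in; it is judged then, once.
The state is a dict: "time": time; "joint_pos": joint angles; "dq": joint speeds; "joint_torque": joint torques, N m; "position": TCP position; "ee_rot": TCP orientation; "ft_force": force on the tool from outside, world axes, zero at the start; "torque": the same for the moment, N m; "grip_width": opening from 0.0 (shut) to 1.0 (fully open); "gripper_force": force on a finger pad.
Only numpy, scipy, OpenCV 4.12 (cv2) and the standard library are available. Lean on these libraries where they do the work, as an engineer would, in place of code of your own. Each camera call takes 0.05 s, during which the arm holds its last target. There are 200 camera calls.

## Working session

There is one attempt and no reset: what is moved stays moved. The work goes in short steps, each a Python script; the robot and the scene stay as the last script left them, time stands still between calls to the robot, and variables do not carry over. Pictures are saved under pics/ and viewed, at most 10 in all, crops included, and the job is handed in when it is done.

```bash
mkdir -p pics; cat > h.py <<'E'
import numpy as np, cv2
from plant import r, gripper_open, close_gripper, solver, status, vision, workorder
def cloud(n):
    p,d=vision.camera(n); c=vision.get_calibration(n); K=np.array(c["camera_matrix"])
    v,u=np.mgrid[:400,:640]
    X=np.stack([(u-K[0,2])*d/K[0,0],(v-K[1,2])*d/K[1,1],d],-1)
    X=(X-np.array(c["t"]))@np.array(c["R"])   # R^T(X-t)
    X[d==0]=np.nan
    return p,X
E
python3 - <<'E'
from h import *
for n in("scene","top"):
    p,X=cloud(n); cv2.imwrite(f"pics/{n}.png",p[:,:,::-1]); np.savez(f"{n}.npz",p=p,X=X)
o=status.get_obs(); print(o["time"],o["position"],o["ee_rot"],r.pinch_z)
E
```

```text
0.1 [0.16351906 0.6029229  0.23079012] [ 1.32010445e-01  9.91248193e-01 -5.10536464e-04 -4.66147928e-05] 0.0187
```

View pics/top.png

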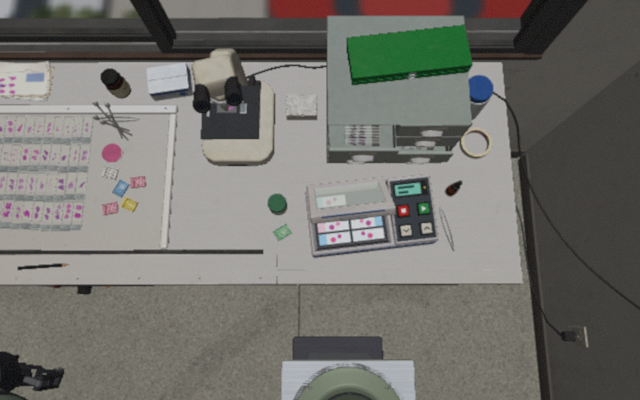

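View pics/scene.png

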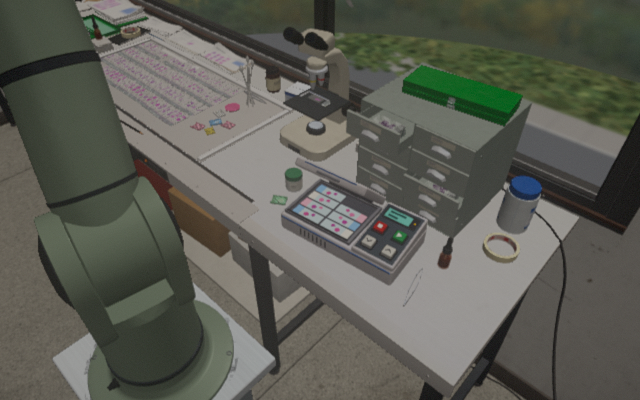

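The top view shows the unit at about columns 308–437, rows 178–255: the raised lid at (350,197), the red key at (403,211), the green key at (423,209) and the grey keys at (405,231) and (426,229). A drawer cabinet stands close behind it. The scene view shows the same keys, with green at (400,237) and red at (381,227).

```bash
python3 - <<'E'
from h import *
def get(n): f=np.load(n+".npz"); return f["p"],f["X"]
for n,box in(("top",(395,435,200,220)),("scene",(365,412,215,250))):
    p,X=get(n); h=cv2.cvtColor(p,cv2.COLOR_RGB2HSV)
    u0,u1,v0,v1=box; m=np.zeros((400,640),bool); m[v0:v1,u0:u1]=1
    for nm,c in(("red",((h[...,0]<8)|(h[...,0]>172))),("green",(h[...,0]>45)&(h[...,0]<75))):
        k=m&c&(h[...,1]>130)&(h[...,2]>70)
        v,u=np.nonzero(k); print(n,nm,k.sum(),u.mean(),v.mean(),np.nanmedian(X[k],0).round(4))
p,X=get("top")
# unit top-ish points
for (u,v) in [(403,211),(423,209),(405,231),(426,229),(393,190),(432,182),(312,250),(437,240)]: print(u,v,X[v,u].round(3))
print("lid column u=350"); 
for v in range(174,256,4): print(v,X[v,350].round(3),X[v,320].round(3),X[v,380].round(3),X[v,415].round(3))
for n in("top","scene"):
    p,X=get(n); print(n,"cabinet min x, z range")
    k=(X[...,2]>0.12)&(X[...,0]>0.4)&(X[...,0]<1.2)&(abs(X[...,1]+0.1)<0.3)
    Y=X[k]; 
    for z in np.arange(.12,.5,.04):
        q=Y[abs(Y[:,2]-z)<.02]
        if len(q)>5: print(z.round(2),np.percentile(q,[1,99],axis=0).round(3).tolist(),len(q))
E
```

```text
top red 91 402.9230769230769 210.2967032967033 [ 0.5027 -0.1333  0.0832]
top green 74 423.56756756756755 207.74324324324326 [ 0.5096 -0.1844  0.0829]
scene red 85 379.7647058823529 226.8 [ 0.4963 -0.137   0.0828]
scene green 55 400.07272727272726 236.16363636363636 [ 0.5045 -0.1884  0.0832]
403 211 [ 0.5   -0.133  0.085]
423 209 [ 0.505 -0.181  0.085]
405 231 [ 0.453 -0.137  0.077]
426 229 [ 0.458 -0.188  0.076]
393 190 [ 0.553 -0.112  0.081]
432 182 [ 0.596 -0.227 -0.   ]
312 250 [0.411 0.085 0.054]
437 240 [ 0.443 -0.232 -0.001]
lid column u=350
174 [ 0.619 -0.013 -0.003] [ 0.619  0.066 -0.003] [ 0.619 -0.092 -0.003] [ 0.618 -0.184 -0.001]
178 [ 0.605 -0.012  0.006] [0.606 0.066 0.005] [ 0.581 -0.08   0.09 ] [ 0.583 -0.166  0.082]
182 [ 0.57  -0.007  0.094] [0.595 0.066 0.004] [ 0.567 -0.078  0.105] [ 0.572 -0.165  0.086]
186 [ 0.557 -0.006  0.104] [0.559 0.065 0.1  ] [ 0.553 -0.075  0.12 ] [ 0.563 -0.165  0.082]
190 [ 0.543 -0.005  0.119] [0.547 0.065 0.107] [ 0.541 -0.074  0.129] [ 0.553 -0.165  0.082]
194 [ 0.53  -0.004  0.133] [0.534 0.065 0.118] [ 0.528 -0.072  0.143] [ 0.545 
[... 1430 characters left out ...]
12 [[0.515, -0.353, 0.121], [0.83, 0.091, 0.14]] 1311
0.16 [[0.458, -0.242, 0.14], [0.767, 0.09, 0.18]] 1756
0.2 [[0.462, -0.241, 0.18], [0.878, 0.08, 0.219]] 2152
0.24 [[0.578, -0.244, 0.22], [0.659, 0.046, 0.259]] 1479
0.28 [[0.589, -0.245, 0.263], [0.898, 0.048, 0.297]] 10869
0.32 [[0.736, -0.241, 0.302], [0.847, 0.004, 0.312]] 5136
scene cabinet min x, z range
0.12 [[0.524, -0.357, 0.12], [0.875, 0.043, 0.14]] 1627
0.16 [[0.454, -0.251, 0.14], [0.882, 0.074, 0.18]] 2232
0.2 [[0.459, -0.251, 0.18], [0.879, 0.067, 0.22]] 2708
0.24 [[0.574, -0.251, 0.22], [0.88, 0.049, 0.259]] 2843
0.28 [[0.585, -0.25, 0.261], [0.889, 0.047, 0.299]] 5882
0.32 [[0.73, -0.246, 0.301], [0.843, 0.0, 0.31]] 2622
```

```bash
python3 - <<'E'
from h import *
yaw=.13; ux=np.array([np.cos(yaw),np.sin(yaw),0]); uy=np.array([-np.sin(yaw),np.cos(yaw),0])
for n in("top","scene"):
    f=np.load(n+".npz"); X=f["X"].reshape(-1,3); 
    Y=X[(X[:,2]>.1)&(X[:,2]<.2)&(X[:,0]>.44)&(X[:,0]<.57)&(abs(X[:,1])<.13)]
    for _ in range(12):
        c=np.median(Y,0) if _==0 else Y.mean(0); nn=np.linalg.svd(Y-c,full_matrices=False)[2][2]; nn*=np.sign(nn[2])
        d=(Y-c)@nn
        if _<10: Y=Y[abs(d)<max(.004,2*d.std())]
    s=Y@ux; t=Y@uy
    print(n,len(Y),"n",nn.round(3),"a",np.arccos(nn[2]).round(3),"yaw",np.arctan2(nn[1],nn[0]).round(3),"t",np.percentile(t,[.5,50,99.5]).round(4),"s",np.percentile(s,[.5,99.5]).round(4),"z",np.percentile(Y[:,2],[.5,99.5]).round(4),"rms",d.std())
    a=np.arccos(nn[2]); # hinge s from plane: face passes hinge + .022 n
    hz=.066; # n.(P-c)=0 with P=H+.022n
    # along ux at mid t
    tm=(np.percentile(t,.5)+np.percentile(t,99.5))/2
    b=uy*tm; b=b+np.array([0,0,hz])+.022*nn
    sh=((c-b)@nn)/(ux@nn); print(" hinge s",sh,"pos",ux*sh+uy*tm)
E
```

```text
top 2390 n [0.711 0.082 0.698] a 0.798 yaw 0.114 t [-0.1601 -0.0659  0.0265] s [0.4688 0.5589] z [0.1005 0.1872] rms 0.001397044131016541
 hinge s 0.5591870131955237 pos [0.56312502 0.00627688 0.        ]
scene 923 n [0.702 0.08  0.708] a 0.784 yaw 0.113 t [-0.1643 -0.0956  0.0237] s [0.4531 0.5402] z [0.1021 0.1866] rms 0.006295549048933569
 hinge s 0.5445638575735381 pos [0.54908483 0.00086602 0.        ]
```

```bash
cat >> h.py <<'E'
from scipy.spatial.transform import Rotation as Ro
yaw=.118; ux=np.array([np.cos(yaw),np.sin(yaw),0]); uy=np.array([-np.sin(yaw),np.cos(yaw),0]); uz=np.array([0,0,1.])
H=np.array([.561,.004,.066])
tz=np.sin(.12)*ux-np.cos(.12)*uz; tx=np.cross(uy,tz)
Q=Ro.from_matrix(np.stack([tx,uy,tz],1)).as_quat()
def arc(a,L=.130): # TCP with its front edge on the lid face at angle a
    return H-L*(np.cos(a)*ux-np.sin(a)*uz)+.022*(np.sin(a)*ux+np.cos(a)*uz)-.011*tx
G=np.array([.507,-.1865,.0835])
def say(t=""):
    o=status.get_obs(); print(t,round(o["time"],2),o["position"].round(4),o["ft_force"].round(2))
E
python3 - <<'E'
from h import *
hov=arc(.88).copy(); hov[2]=.31; hov-=.03*ux
for P in(hov,arc(.88),arc(.4),arc(0),G,G-.1*tz): print(P.round(3),solver.solve_ik(P,Q))
close_gripper(20); say("closed")
o=status.get_obs(); r.move_linear(o["position"]+[0,0,.12]); say()
r.movep(hov,Q); say("hover")
p,d=vision.camera("scene"); cv2.imwrite("pics/hov.png",p[120:360,230:550,::-1].repeat(2,0).repeat(2,1))
E
```

```text
[ 0.477 -0.006  0.31 ] [-0.61468859  0.13966617  0.56976833  1.98321205 -0.10395015  0.92303201
  1.69281638]
[ 0.506 -0.002  0.182] [-0.34720685  0.36191176  0.29691505  2.06687708 -0.18951498  0.61529038
  1.76284338]
[ 0.461 -0.008  0.138] [-0.26255799  0.36977261  0.187672    2.20616053 -0.16088364  0.45646735
  1.73783675]
[ 0.443 -0.01   0.089] [-0.12301704  0.44429125  0.01539536  2.27665485 -0.0257657   0.30078772
  1.60343359]
[ 0.507 -0.186  0.084] [ 0.28720658  0.56302912 -0.02233596  2.02932308 -0.07828975  0.43935278
  2.02680586]
[ 0.495 -0.188  0.183] [-0.1419357   0.44174028  0.55798553  2.0082997  -0.45288261  0.69315137
  2.39080505]
closed 0.87 [0.1636 0.6032 0.2313] [-0.15  0.41 -0.63]
 1.82 [0.1635 0.6029 0.3504] [ 0.53  0.67 -0.03]
hover 4.25 [ 0.4768 -0.0054  0.31  ] [0.19 0.32 0.31]
```

View pics/hov.png

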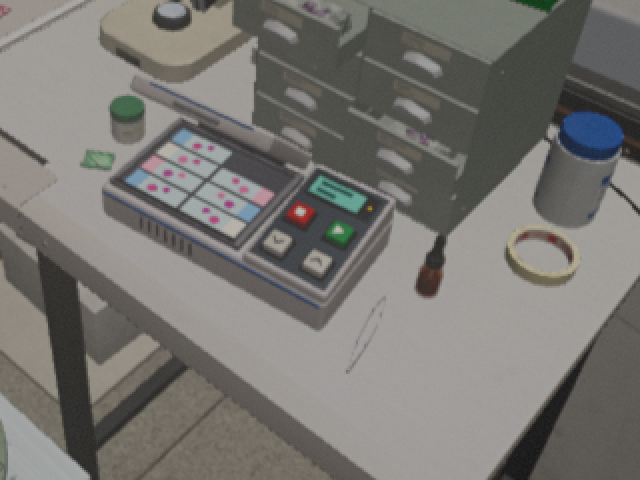

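The scene crop shows the unit clear: lid still up, bottle, forceps, pot and cassette undisturbed, and the tool above the frame. I'll now push the lid along its arc.

```bash
python3 - <<'E'
from h import *
P=arc(.88)
print(r.move_linear(P+.03*uz,feed=.12,threshold=12)); say()
hit=r.move_linear(P,feed=.05,threshold=8); say(hit)
if not hit:
  for a in np.arange(.78,.09,-.1):
    hit=r.move_linear(arc(a),feed=.07,threshold=15); say(f"{a:.2f} {hit}")
    if hit: break
E
```

```text
False
 5.31 [ 0.5066 -0.0026  0.2121] [-0.12 -0.42  0.45]
False 6.06 [ 0.5065 -0.0026  0.1816] [-0.28 -0.34  0.89]
0.78 False 6.4 [ 0.4952 -0.0037  0.1744] [-0.19  0.73  0.46]
0.68 False 6.74 [ 0.4848 -0.005   0.166 ] [ 0.27 -0.47 -0.13]
0.58 False 7.08 [ 0.4755 -0.0062  0.1568] [-0.2  -0.96  0.14]
0.48 False 7.42 [ 0.4672 -0.0072  0.1468] [-0.61  0.66 -0.62]
0.38 False 7.77 [ 0.46   -0.008   0.1359] [ 0.69 -0.08  0.47]
0.28 False 8.11 [ 0.4537 -0.0088  0.1244] [ 1.13  0.67 -0.05]
0.18 False 8.45 [ 0.4487 -0.0094  0.1122] [-0.66 -0.68  0.2 ]
```

```bash
python3 - <<'E'
from h import *
p,d=vision.camera("scene"); q,d=vision.camera("top")
a=cv2.resize(p[60:310,200:500],(600,500)); cv2.imwrite("pics/a.png",a[:,:,::-1])
print(status.get_obs()["joint_pos"].round(2),status.get_obs()["position"],status.get_obs()["grip_width"])
E
```

```text
[-0.44  0.44  0.42  2.26 -0.48  0.39  2.06] [ 0.44892888 -0.00933231  0.11244451] -0.0004193894181933954
```

View pics/a.png

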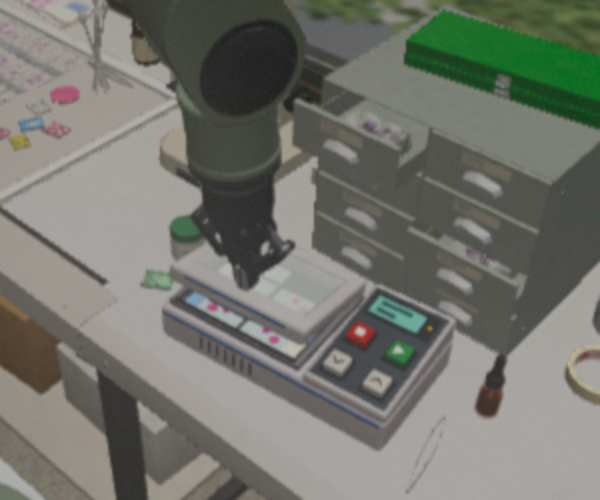

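The lid has swung most of the way down, with the fingertip at (245,280) near its front edge. The keys and loose items are untouched. I'll finish closing it with a slow, force-limited press.

```bash
python3 - <<'E'
from h import *
for a in(.1,.05):
    hit=r.move_linear(arc(a),feed=.06,threshold=15); say(f"{a} {hit}")
hit=r.move_linear(arc(-.07),feed=.02,threshold=11); say(f"press {hit}")
r.pause(.3); say()
o=status.get_obs(); P=np.array(o["position"])
r.move_linear(P+.03*uz,feed=.08); r.move_linear(P+.15*uz,feed=.2); say("up")
p,X=cloud("top"); np.savez("top2.npz",p=p,X=X)
Y=X.reshape(-1,3); e=Y-H; s=e@ux; t=e@uy
for lo,hi in((-.145,-.125),(-.12,-.09),(-.09,-.05),(-.05,-.01)):
    k=(s>lo)&(s<hi)&(abs(t)>.05)&(abs(t)<.09)&(Y[:,2]<.13); print(lo,np.median(Y[k,2]).round(4),k.sum())
cv2.imwrite("pics/b.png",cv2.resize(p[160:280,280:480],(600,360))[:,:,::-1])
E
```

```text
0.1 False 8.88 [ 0.4454 -0.0098  0.1021] [ 0.28  0.56 -0.09]
0.05 False 9.13 [ 0.4439 -0.0099  0.0957] [-0.56  0.32 -0.56]
press True 9.68 [ 0.4424 -0.0101  0.086 ] [-1.41  0.85  8.91]
 9.97 [ 0.4424 -0.0101  0.0861] [-1.56 -0.76  7.76]
up 11.25 [ 0.442  -0.0098  0.2352] [-0.    0.97  0.16]
-0.145 0.0857 171
-0.12 0.0858 202
-0.09 0.0858 259
-0.05 0.0863 273
```

View pics/b.png

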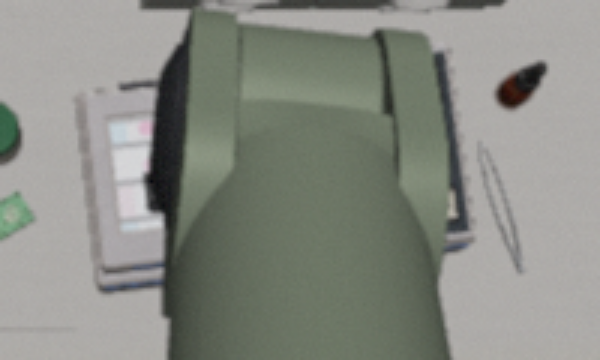

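The top view shows the lid frame flat; its height is 0.086 m from front to rear, so it is shut. The bottle at (520,85), forceps at (500,205), pot and cassette are in place. Next I'll go above the green key and check it with the wrist camera.

```bash
python3 - <<'E'
from h import *
r.movep(G-.13*tz,Q); say("above"); print(status.get_obs()["joint_pos"].round(2))
o=status.get_obs(); p,d=vision.camera("wrist"); c=vision.get_calibration("wrist"); K=np.array(c["camera_matrix"]); T=np.array(c["hand_eye"])
R=Ro.from_quat(o["ee_rot"]).as_matrix()
h=cv2.cvtColor(p,cv2.COLOR_RGB2HSV)
for nm,m in(("red",(h[...,0]<8)|(h[...,0]>172)),("green",(h[...,0]>45)&(h[...,0]<75))):
    m=(m&(h[...,1]>130)&(h[...,2]>60)).astype(np.uint8)
    n,l,st,ce=cv2.connectedComponentsWithStats(m)
    for i in range(1,n):
        if st[i,4]<150: continue
        u,v=st[i,0]+(st[i,2]-1)/2,st[i,1]+(st[i,3]-1)/2
        ray=R@(T[:3,:3]@np.linalg.solve(K,[u,v,1])); C=o["position"]+R@T[:3,3]
        print(nm,st[i],(C+ray*(.0835-C[2])/ray[2]).round(4))
cv2.imwrite("pics/w.png",p[:,:,::-1])
E
```

```text
above 12.07 [ 0.491  -0.1884  0.2115] [ 0.15  0.31 -0.17]
[-0.23  0.41  0.67  1.99 -0.45  0.77  2.4 ]
red [360 180  27  26 532] [ 0.4999 -0.1339  0.0835]
green [311 181  25  24 430] [ 0.5057 -0.1828  0.0835]
```

View pics/w.png

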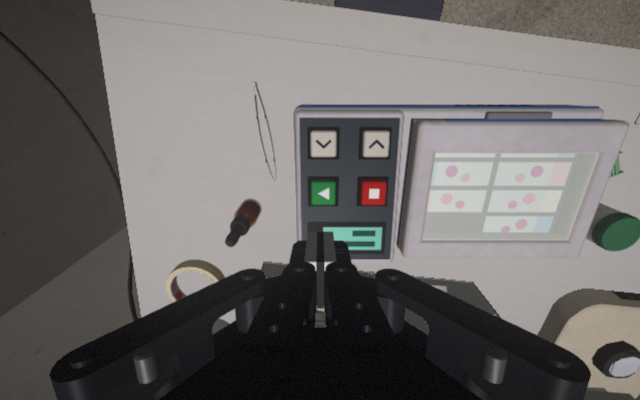

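The wrist view shows the lid shut and the keys up, with green at (323,193), or (0.506, −0.184), which agrees with the other views. I'll press it now.

```bash
python3 - <<'E'
from h import *
G=np.array([.506,-.184,.0835])
r.move_linear(G-.03*tz,feed=.1,threshold=12); say()
r.move_linear(G-.006*tz,feed=.05,threshold=6); say("near")
hit=r.move_linear(G+.012*tz,feed=.012,threshold=8); say(f"press {hit}")
r.pause(.15); say()
P=np.array(status.get_obs()["position"]); print("depth",((P-G)@tz).round(4))
r.move_linear(P-.03*tz,feed=.05); r.move_linear(P-.15*tz,feed=.2)
r.movep(np.array([.40,-.18,.33]),Q); say("clear")
p,X=cloud("scene"); cv2.imwrite("pics/e.png",cv2.resize(p[120:320,230:490],(650,500))[:,:,::-1])
E
```

```text
13.28 [ 0.5026 -0.1845  0.1137] [-0.31  0.73 -0.97]
near 13.91 [ 0.5052 -0.1843  0.0894] [-0.11 -0.21  0.67]
press True 14.91 [ 0.5068 -0.1839  0.0773] [-3.97  1.17 14.77]
 15.06 [ 0.5068 -0.1839  0.0774] [-2.1   1.18 11.41]
depth 0.0062
clear 17.18 [ 0.4002 -0.1795  0.3295] [ 0.04 -0.19  0.36]
```

View pics/e.png

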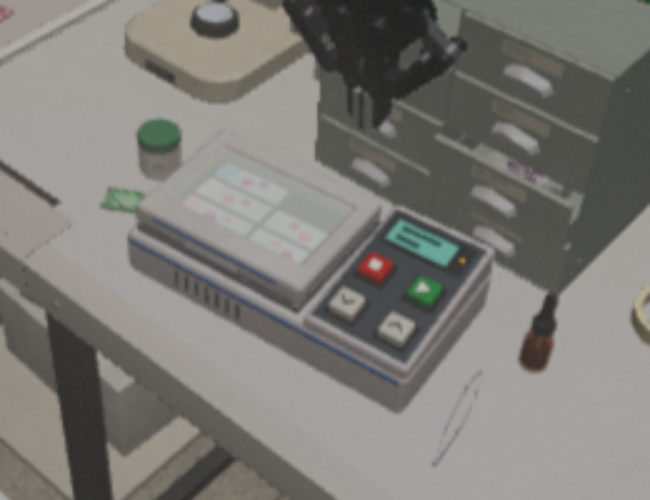

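The lid is shut, the green key (424,290) has sprung back, the other keys are up and the loose items are in place. The tool is clear of the unit.

```bash
python3 -c "
from h import *
print(workorder.finish_job())"
```

```text
the job is handed in; nothing more can be done
None
```

I pushed the lid fully shut, pressed the green start key to its stop (about 6 mm) and let it spring back, withdrew the arm clear, and handed the job in at about 17 s; the hand-in call returned no pass/fail result.

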